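# Swap the block in a dry-block heater

## Robot

A 6-joint arm with a two-finger parallel gripper is mounted at the origin on the work surface. World frame = base frame: x ahead of the robot, y to its left, z up, the work surface at z = 0. Lengths are in m, angles in rad, forces in N, time in s.
With the tool pointing down it reaches from about 0.35 to 0.875 m from the base axis. Payload 15.5 kg.
Tool frame: the origin (TCP) lies on the centre line of the jaws, within the pads' length; the fingertips stand 11 mm ahead of it and the grasp point (between the pads) lies 8 mm behind it (tip_extent is the distance from the TCP to the fingertips, in m); z points along the fingers, y is the line along which they close (so a half turn about z gives the same grasp; the last joint's range is limited). The gripper opens to 85 mm and grips with 20 to 120 N. Pads are 22 mm wide; open, the fingers measure 114 mm over their backs; the gripper's body (76 mm by 85 mm) begins 54 mm behind the grasp point. The pads swing forward as they close: fully open they stand 13 mm farther back than shut.
Start: joints at [-1.444, 0.494, 1.345, -0, 1.302, -0.096], TCP at [0.138, -0.61, 0.203] pointing down, gripper open.
Joint ranges: [-2.91, 2.91], [-0.82, 2.16], [0.22, 2.67], [-1.22, 4.37], [0.12, 2.79], [-3.08, 3.08]. Speed limits (rad/s): [1.89, 1.89, 2.57, 3.01, 3.01, 3.01].

## Interface

Orientations are given as a unit quaternion [w, x, y, z].
In Python, from bench import sense, get_image, camera_info, finish_job, search_frame, pinpoint, tip_extent gives the robot as it stands.
- The arm moves only by the shell command python3 -m inch 'ROWS'. ROWS is JSON, a list that holds one entry, the list of rows, each a list of 5 numbers: the closure, from -1 (fully open) to 1 (shut), then the shift along the tool's x, y, z in units of 100 mm (1.0 is 100 mm), then the turn about the tool's z in units of 45 degrees (1.0 is 45 degrees). A call has 1 to 10 rows; each row is the pose to reach, as a shift and turn from the pose commanded when the call began, along the tool's axes at that moment; what a row does not reach only later rows make up. A row lasts 1/8 s, in which the tool goes at most 62.5 mm and 10.7 degrees, less where a joint would pass 70% of its speed; a pose out of reach is approached as far as the arm can. A call with a number of a shift or a turn outside -1 to 1 is refused whole. A call with a gripper value outside its range is refused whole. The fingers move at their own pace and stop on an object; the grip force is fixed at half the most. Time passes only in rows, so rows that repeat a pose let the fingers close. It gives the time, the measured TCP pose, the force, the opening and the grip force at its end, in the units of the state.
- sense(): the state, without advancing time (a new reading comes with each control period).
- get_image(name): name is "side" or "top"; returns (picture, depth): 384x512x3 uint8, red, green, blue; 384x512 float32, m along the optical axis (not along the pixel's ray), 0 where there is no reading.
- camera_info(name): a dict with "K" (3x3 intrinsics, pixels), "R" (3x3) and "t" (3): a world point X has camera coordinates R X + t. Camera axes: x right, y down, z forward; pixel columns grow to the right and rows downward; lengths in m; the calibration is good to about 2 mm. A picture is of the moment at which its call begins. camera_info takes no time and is no camera call.
- finish_job(): hands the job in; it is judged then, once.
Trained networks look in the newest picture that a camera, given by its name, has taken for a name from the list of things; names that differ only in an ending like _2 or _b are one class to them, and where a whole thing is asked for, a point or a joint stands for the part that bears it (a point fixed in the world has none). Each returns a list of dicts, best first, with "score" (0 to 1); they miss things now and then, are a little off and sometimes report something else, mostly with a low value. They report only what shows in the picture. A call takes as long as a camera call. They do not tell look-alikes from the thing itself.
- search_frame(camera, query): "location" ([row, column] in pixels, amid what is visible of it).
- pinpoint(camera, query): "location" ([row, column] in pixels: a listed point, or the origin of a listed thing).
The state is a dict: "time_s": time; "joint_pos": joint angles; "dq": joint speeds; "joint_torque": joint torques, N m; "tcp_pos": TCP position; "orientation": TCP orientation; "wrist_force": force on the tool from outside, world axes, zero at the start; "wrist_torque": the same for the moment, N m; "opening": finger opening in m; "grasp_force": force on a finger pad.
Only numpy, scipy, OpenCV 4.12 (cv2) and the standard library are available. Lean on these libraries where they do the work, as an engineer would, in place of code of your own. Each camera call takes 0.05 s, during which the arm holds its last target. There are 200 camera calls.

## Task

Change over the block in the dry-block heater: lift the twelve-well block out of its bay and stand it wells up on the cork mat, then fit the six-well block, which lies on its side on the bench, fully home in the bay with its wells facing up. Then flip the heater's toggle switch over to on. Lower the blocks into place rather than dropping them, and leave the other things on the bench where they are.

Things in the scene. Friction and masses are not known exactly. Their poses are not given: they have to be found in the camera images.
- block12: Aluminium heater block with twelve 10.5 mm wells (3 x 4), seated wells up in the bay. Body 50 (x) x 62 (y) x 34 mm on a smaller locating foot 38 (x) x 50 (y) x 14 mm; 48 mm high in all, about 0.26 kg. Origin at the centre of the foot's underside; +z towards the wells; the body spans z = 14 to 48 mm. Best gripped across its 62 mm, on the end faces (y = +-31 mm).
- block6: Aluminium heater block with six 16.5 mm wells (2 x 3); shape, size, mass and axes as block12. At the start it lies on the bench on a long side: its z axis is level, wells facing away from the robot (along +x, yaw within 0.5 rad), its x axis points straight down, its origin is 25 mm above the bench. It fits the bay either way round its z axis.
- heater: Dry-block heater, fixed, on the robot's left or right, place and yaw (within 0.3 rad) differ each time: white housing 200 (x) x 170 (y) mm, flat top (deck) 85 mm above the bench. Origin at the centre of its underside, z up; its -x side, with the control panel and toggle, faces the robot.
- bay (a point): Centre of the bay's floor, 73 mm above the bench, 30 mm in +x from the heater's centre; axes as the heater's. The bay is a pocket 41.5 (x) x 53.5 (y) mm, 12 mm deep below the deck, mouth chamfered 1.5 mm. A seated block's origin lies here, its y axis along the heater's y (either way), the underside of its body 2 mm above the deck, its top 36 mm above it.
- power (a joint): Toggle switch of the heater, rad: -0.45 off (lever leans to the heater's -y side), +0.45 on (leans to its +y side). Over-centre: past upright it falls to its stop by itself; about 1 N at the tip moves it.
- power_tip (a point): Tip of the toggle's steel lever (11 mm across, 39 mm long). The lever pivots 3 mm above the deck, at x = -70 mm, y = 0 in the heater's frame, about the heater's x axis; nothing else stands on the deck beside it.
- mat: Square cork mat 120 x 120 x 5 mm, fixed on the bench and empty. Origin at the centre of its underside; z up.
- spare: Bystander: a third block of the same outside shape with twenty tiny wells, standing wells up beyond the mat and the six-well block. Origin at the centre of its underside, 48 mm high.
- rack: Bystander: blue and black test-tube rack, fixed, 110 x 150 mm, deck 78 mm high, with capped tubes standing up to 162 mm above the bench; on the side of the bench that the heater is not on. Origin at the centre of its underside.
- marker: Bystander: marker pen lying on the bench on the robot's side of the mat and block, 130 mm long (along its x axis), 14 mm high. Origin under its middle.
- reservoir: Bystander: white plastic reagent trough 92 x 137 x 30 mm at the far left of the bench. Origin at the centre of its underside.
- beaker: Bystander: glass beaker 60 mm across, 80 mm high, beyond the mat and block. Origin at the centre of its underside.
- flask: Bystander: stoppered volumetric flask, 52 mm across, 135 mm high with a thin neck, at the far right of the bench. Origin at the centre of its underside.
- microplate: Bystander: clear 96-well plate 86 x 128 x 14 mm at the far side of the bench. Origin at the centre of its underside.
- vial: Bystander: small brown glass jar with a black cap, 34 mm across, 45 mm high, on the robot's left of the mat and block. Origin at the centre of its underside.
Things that resemble listed ones, but are neither listed nor needed, are in the scene too. What is shaped like the block6 but blue is not meant.

How it is judged:
By the outcome, as a careful person would: the job done as asked, in the order asked, and still so for the second after the job is handed in, with the robot touching nothing.
It also fails if it takes over 69 s, if anything falls off the work surface, if the arm or the gripper's body presses on something with over 40 N, if the wrist force passes 120 N, or if a joint passes its speed limit or range.

## Working session

There is one attempt and no reset: what is moved stays moved. The work goes in short steps, Python scripts to look and compute and a shell command to move; the robot and the scene stay as the last step left them, time stands still between calls to the robot, and variables do not carry over. Pictures are saved under pics/ and viewed, at most 11 in all, crops included, and the job is handed in when it is done.

```bash
ls; mkdir -p pics
cat > h.py <<'E'
import numpy as np, cv2
from bench import *
def px2w(cam,r,c,depth=None,z=None):
    I=camera_info(cam);K,R,t=map(np.array,(I["K"],I["R"],I["t"]))
    d=np.linalg.solve(K,np.array([c,r,1.0]))
    C=-R.T@t; D=R.T@d
    s=depth if z is None else (z-C[2])/D[2]
    return C+s*D
def w2px(cam,X):
    I=camera_info(cam);K,R,t=map(np.array,(I["K"],I["R"],I["t"]))
    p=K@(R@np.array(X)+t); return p[1]/p[2],p[0]/p[2]
def cloud(cam):
    im,d=get_image(cam);I=camera_info(cam);K,R,t=map(np.array,(I["K"],I["R"],I["t"]))
    v,u=np.mgrid[:384,:512]
    P=np.stack([(u-K[0,2])/K[0,0]*d,(v-K[1,2])/K[1,1]*d,d],-1)
    W=(P-t)@R
    W[d==0]=np.nan
    return im,W
E
python3 - <<'E'
from h import *
ims=[]
for c in("top","side"):
    im,W=cloud(c); np.savez(f"{c}.npz",im=im,W=W); ims.append(im)
    for q in("block12","block6","heater","bay","power_tip","mat","spare"):
        print(c,q,[(np.round(x["location"]).tolist(),round(x["score"],2)) for x in pinpoint(c,q)[:3]])
    cv2.imwrite(f"pics/{c}0.png",cv2.resize(im[...,::-1],(768,576),interpolation=cv2.INTER_CUBIC))
print(sense())
for c in("top","side"):print(c,camera_info(c))
E
```

```text
pics
top block12 [([268.0, 293.0], 0.87), ([219.0, 121.0], 0.81), ([210.0, 314.0], 0.72)]
top block6 [([268.0, 293.0], 0.87), ([219.0, 121.0], 0.81), ([210.0, 314.0], 0.72)]
top heater [([230.0, 129.0], 0.63)]
top bay [([217.0, 125.0], 0.56), ([150.0, 326.0], 0.39)]
top power_tip []
top mat [([218.0, 227.0], 0.73)]
top spare [([154.0, 256.0], 0.68)]
side block12 [([280.0, 181.0], 0.76), ([289.0, 260.0], 0.7), ([119.0, 224.0], 0.65)]
side block6 [([280.0, 181.0], 0.76), ([289.0, 260.0], 0.7), ([119.0, 224.0], 0.65)]
side heater [([141.0, 211.0], 0.56)]
side bay [([122.0, 216.0], 0.74)]
side power_tip [([111.0, 183.0], 0.57)]
side mat [([210.0, 237.0], 0.61)]
side spare [([224.0, 318.0], 0.71)]
{'time_s': 0.8, 'joint_pos': array([-1.44348567e+00,  4.93569619e-01,  1.34543573e+00, -1.26466193e-05,
        1.30247399e+00, -9.55110417e-02]), 'dq': array([-0.00102323,  0.00032711, -0.00166606, -0.00151559, -0.00040118,
       -0.00010819]), 'joint_torque': array([ 7.64657278e-03, -8.81930137e+01, -3.84244072e+01,  8.76121048e-04,
        9.80287259e-04,  9.06602349e-05]), 'tcp_pos': array(
[... 350 characters left out ...]
      , 254.99998806],
       [  0.        , 427.0235027 , 192.4816114 ],
       [  0.        ,   0.        ,   1.        ]]), 'R': array([[-0.00208382, -0.99998382,  0.00529268],
       [-0.99347826,  0.00146683, -0.11401223],
       [ 0.11400262, -0.00549574, -0.99346525]]), 't': array([-0.02049814,  0.5865018 ,  1.29255918])}
side {'K': array([[376.21270934,   0.        , 254.79515852],
       [  0.        , 376.21270934, 191.94475439],
       [  0.        ,   0.        ,   1.        ]]), 'R': array([[ 0.98405715, -0.17698343, -0.01756083],
       [-0.14159127, -0.71984482, -0.67954054],
       [ 0.10762635,  0.67119319, -0.73342775]]), 't': array([-0.54090888,  0.16731017,  0.91924469])}
```

View pics/top0.png

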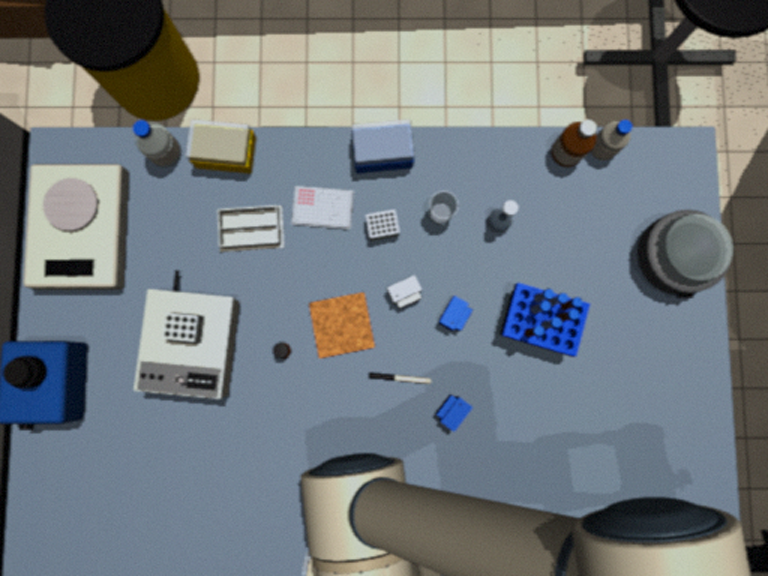

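View pics/side0.png

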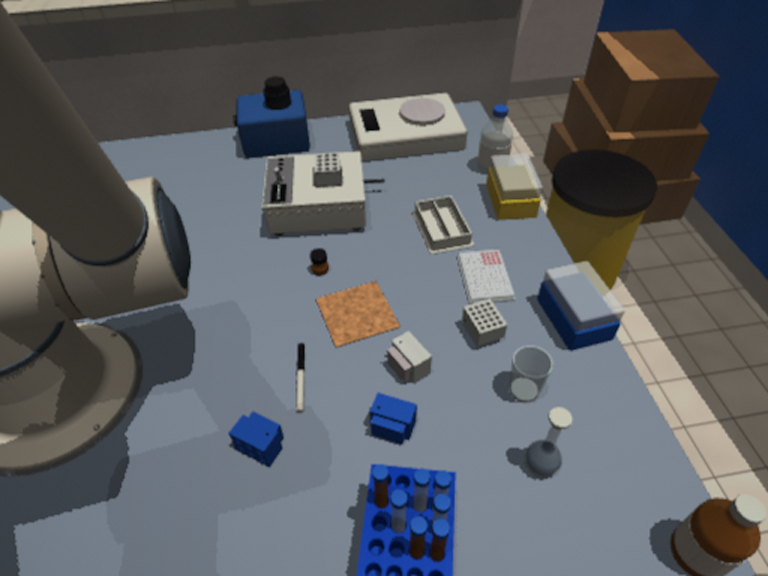

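The pictures show block12 in the heater bay (top 121,218 in native columns/rows). The heater is on the left and the mat is at about (227,218). There are three block6-shaped candidates: aluminium at top (269,194), blue at (303,209) and blue at (302,275). The aluminium one is meant, because the blue ones are explicitly excluded. I'll measure poses from depth and confirm that one in a crop.

```bash
cat >> h.py <<'E'
def rect(P):
    (cx,cy),(w,h),a=cv2.minAreaRect((np.asarray(P)*1000).astype(np.float32))
    return f"c=({cx:.1f},{cy:.1f}) size=({w:.1f},{h:.1f}) ang of w={a:.1f} n={len(P)}"
def pick(W,lo,hi,z0,z1):
    m=(W[...,2]>z0)&(W[...,2]<z1)&(W[...,0]>lo[0])&(W[...,0]<hi[0])&(W[...,1]>lo[1])&(W[...,1]<hi[1])
    return m
def goal(x,y,z,ang):
    """print shift/turn in row units to bring TCP to xyz, tool-y line at world angle ang deg (mod 180)"""
    from scipy.spatial.transform import Rotation as Ro
    s=sense();q=s["orientation"];R=Ro.from_quat([q[1],q[2],q[3],q[0]]).as_matrix()
    d=R.T@(np.array([x,y,z])-s["tcp_pos"])*10
    a=np.degrees(np.arctan2(R[1,1],R[0,1]))
    t=-(ang-a); t=(t+90)%180-90   # tool z down: +turn = clockwise seen from above
    print("shift",d.round(3),"turn",round(t/45,3),"alt",round((t-180*np.sign(t))/45,3),"j6",s["joint_pos"][5].round(2),"now",s["tcp_pos"].round(4),"toolY",a.round(1),"t",s["time_s"],"open",s["opening"].round(4))
E
python3 - <<'E'
from h import *
D={c:np.load(c+".npz") for c in("top","side")}
for c in D:
    W=D[c]["W"];im=D[c]["im"]
    b=px2w("top",218,121,z=.121); h=px2w("top",230,129,z=.085); k=px2w("top",194,269,z=.05); m=px2w("top",218,227,z=.005);s=px2w("top",154,256,z=.048)
    f=lambda p,r,z0,z1:W[pick(W,p[:2]-r,p[:2]+r,z0,z1)][:,:2]
    print(c,"b12",rect(f(b,.06,.114,.13))); print(" heater",rect(f(h,.16,.078,.092)))
    print(" b6",rect(f(k,.06,.042,.06))," spare",rect(f(s,.05,.04,.06)))
    print(" b6all",rect(f(k,.06,.015,.06)), "zmed",np.nanmedian(W[pick(W,k[:2]-.02,k[:2]+.02,.03,.1)][:,2]))
    hsv=cv2.cvtColor(im,cv2.COLOR_RGB2HSV);mm=pick(W,m[:2]-.1,m[:2]+.1,-.02,.03)&(hsv[...,1]>130)&(hsv[...,0]<25)
    print(" mat",rect(W[mm][:,:2]),np.nanmedian(W[mm][:,2]))
I=D["top"]["im"];J=D["side"]["im"]
a=cv2.resize(I[170:230,240:320],(400,300),interpolation=cv2.INTER_CUBIC);b=cv2.resize(J[215:305,230:350],(400,300),interpolation=cv2.INTER_CUBIC)
a2=cv2.resize(I[190:270,80:160],(300,300),interpolation=cv2.INTER_CUBIC);b2=cv2.resize(J[95:165,165:265],(428,300),interpolation=cv2.INTER_CUBIC)
o=np.zeros((600,800,3),np.uint8);o[:300,:400]=a;o[:300,400:]=b;o[300:,:300]=a2;o[300:,340:768]=b2
cv2.imwrite("pics/crop.png",o[...,::-1])
goal(*b[:2],.2,0);print(tip_extent if not callable(tip_extent) else tip_extent())
E
```

```text
top b12 c=(503.8,370.0) size=(64.1,49.6) ang of w=85.2 n=296
 heater c=(474.0,371.3) size=(175.2,200.1) ang of w=84.5 n=3517
 b6 c=(579.4,-68.0) size=(48.0,63.6) ang of w=26.6 n=290  spare c=(721.4,-20.4) size=(52.3,64.5) ang of w=10.7 n=277
 b6all c=(579.1,-67.6) size=(49.2,64.0) ang of w=24.9 n=317 zmed 0.049787509549753785
 mat c=(514.5,65.9) size=(116.8,116.0) ang of w=11.0 n=1351 0.005344703758073707
side b12 c=(503.4,370.7) size=(68.6,49.9) ang of w=85.4 n=250
 heater c=(473.6,372.9) size=(175.8,200.1) ang of w=84.3 n=1941
 b6 c=(578.8,-66.1) size=(49.0,63.3) ang of w=25.2 n=461  spare c=(720.9,-18.2) size=(51.5,65.7) ang of w=8.8 n=451
 b6all c=(578.6,-66.1) size=(49.5,63.4) ang of w=24.9 n=645 zmed 0.05156571303347003
 mat c=(513.9,64.9) size=(115.9,115.3) ang of w=10.8 n=1405 0.007212144760877747Traceback (most recent call last):
  File "<stdin>", line 17, in <module>
  File "h.py", line 29, in goal
    d=R.T@(np.array([x,y,z])-s["tcp_pos"])*10
           ~~~~~~~~^^^^^^^^^
ValueError: setting an array element with a sequence. The requested array has an inhomogeneous shape after 1 dimensions. The detected shape was (3,) + inhomogeneous part.
```

View pics/crop.png

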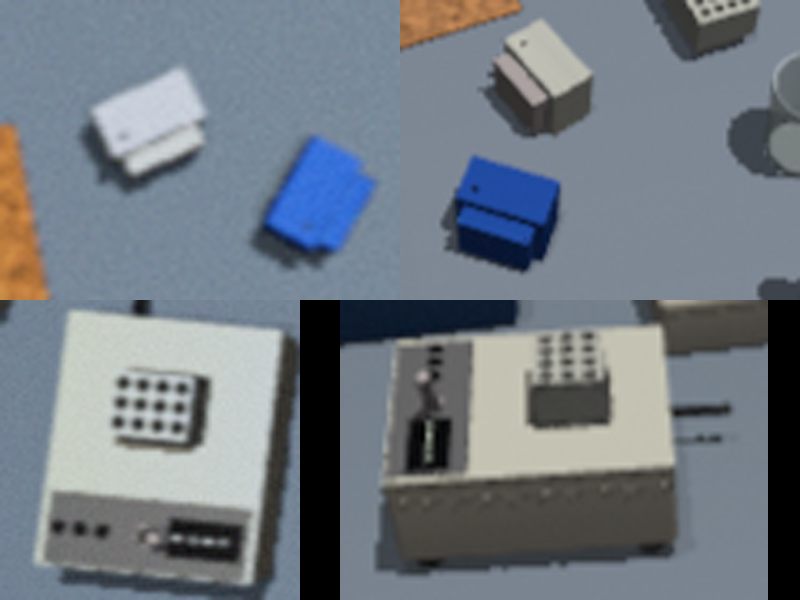

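The crop confirms that the aluminium block at top (269,194) is block6: its foot faces the robot and its wells face away. The two blue ones are excluded. The toggle lever leans right in the top view, to the heater's -y side, so it is off.

Run:
```python
from h import *
print(tip_extent() if callable(tip_extent) else tip_extent)
goal(.55,-.15,.26,84.7);goal(.504,.37,.26,84.7)
```

```text
0.011Traceback (most recent call last):
  File "<stdin>", line 3, in <module>
  File "h.py", line 32, in goal
    print("shift",d.round(3),"turn",round(t/45,3),"alt",round((t-180*np.sign(t))/45,3),"j6",s["joint_pos"][5].round(2),"now",s["tcp_pos"].round(4),"toolY",a.round(1),"t",s["time_s"],"open",s["opening"].round(4))
                                                                                                                                                                                             ^^^^^^^^^^^^^^^^^^
AttributeError: 'float' object has no attribute 'round'
```

```bash
sed -i 's/s\["opening"\].round(4)/round(float(s["opening"]),4),"F",np.round(s["wrist_force"],1)/;s/s\["joint_pos"\]\[5\].round(2)/round(float(s["joint_pos"][5]),2)/' h.py
python3 -m inch '[[[-1,0.5,-0.5,-0.6,0.2],[-1,1,-1,-0.6,0.4],[-1,1,-1,-0.6,0.4]]]' | tail -c 400
python3 -m inch '[[[-1,0.5,-0.5,0,0],[-1,1,-1,0,0],[-1,1,-1,0,0]]]' | tail -c 400
python3 -c "
from h import *
goal(.504,.37,.26,84.7)"
```

```text
time_s: 1.18
tcp_pos: [0.2146, -0.488, 0.2643]
orientation: [0.0, 0.999, -0.047, 0.0]
wrist_force: [-0.3, -0.3, -1.0]
opening: 0.085
grasp_force: 0.0
time_s: 1.55
tcp_pos: [0.3243, -0.3972, 0.2635]
orientation: [-0.0, 0.999, -0.044, 0.0]
wrist_force: [-0.1, 1.4, -0.2]
opening: 0.0853
grasp_force: 0.0
shift [ 1.113 -7.801  0.037] turn 0.005 alt -3.995 j6 0.66 now [ 0.3243 -0.3972  0.2635] toolY -95.1 t 1.55 open 0.0853 F [-0.1  1.4 -0.2]
```

```bash
python3 -m inch '[[[-1,0.5,-0.5,0,0],[-1,1,-1,0,0],[-1,1,-1,0,0]]]' >/dev/null
python3 -m inch '[[[-1,0.3,-0.5,0,0],[-1,0.5,-1,0,0],[-1,0.5,-1,0,0]]]' >/dev/null
python3 -m inch '[[[-1,0,-0.5,0,0],[-1,0,-1,0,0]]]' >/dev/null
python3 -m inch '[[[-1,0,-0.5,0,0],[-1,0,-1,0,0]]]' >/dev/null
python3 -m inch '[[[-1,0,-0.5,0,0],[-1,0,-1,0,0]]]' >/dev/null
python3 -m inch '[[[-1,0,-0.5,0,0],[-1,0,-1,0,0]]]' >/dev/null
python3 -m inch '[[[-1,0,-0.5,0,0],[-1,0,-1,0,0],[-1,0,-1,0,0]]]' 
python3 -c "
from h import *
goal(.504,.37,.15,84.7)"
```

```text
time_s: 3.68
tcp_pos: [0.5361, 0.2853, 0.2628]
orientation: [-0.0, 0.999, -0.045, 0.0]
wrist_force: [0.9, -0.2, -0.4]
opening: 0.0857
grasp_force: 0.0
shift [-0.396 -0.814  1.128] turn 0.004 alt -3.996 j6 2.05 now [0.5361 0.2853 0.2628] toolY -95.1 t 3.675 open 0.0857 F [ 0.9 -0.2 -0.4]
```

```bash
python3 -m inch '[[[-1,-0.4,-0.5,0.2,0],[-1,-0.4,-0.81,0.4,0],[-1,-0.4,-0.81,0.7,0],[-1,-0.4,-0.81,0.9,0],[-1,-0.4,-0.81,0.9,0]]]' >/dev/null
python3 -c "
from h import *
goal(.504,.37,.102,84.7)
im,W=cloud('side');im2,W2=cloud('top')
cv2.imwrite('pics/a1.png',np.hstack([cv2.resize(im[60:180,130:290],(400,300),interpolation=2),cv2.resize(im2[160:280,60:220],(400,300),interpolation=2)])[...,::-1])"
```

```text
shift [ 0.006 -0.041  0.701] turn -0.0 alt 4.0 j6 2.2 now [0.5031 0.3661 0.1721] toolY -95.3 t 4.3 open 0.0854 F [-0.  -0.1  0.3]
```

View pics/a1.png

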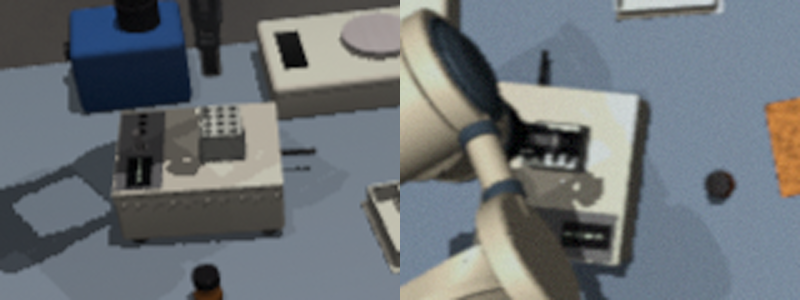

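The gripper stands over the block in the top view, with its fingers at the two ends. I'll descend and grip.

```bash
python3 -m inch '[[[-1,0.01,-0.04,0.2,0],[-1,0.01,-0.04,0.4,0],[-1,0.01,-0.04,0.6,0],[-1,0.01,-0.04,0.7,0],[-1,0.01,-0.04,0.7,0]]]'
python3 -m inch '[[[1,0,0,0,0],[1,0,0,0,0],[1,0,0,0,0],[1,0,0,0,0],[1,0,0,0,0],[1,0,0,0,0]]]'
```

```text
time_s: 5.03
tcp_pos: [0.5047, 0.3719, 0.1036]
orientation: [0.0, 0.999, -0.046, 0.0]
wrist_force: [0.6, -0.2, -0.2]
opening: 0.0853
grasp_force: 0.0
time_s: 5.78
tcp_pos: [0.5044, 0.3722, 0.1033]
orientation: [-0.0, 0.999, -0.046, -0.0]
wrist_force: [-0.5, -1.0, 0.4]
opening: -0.0001
grasp_force: 0.0
```

Fingers closed on nothing, so I'll look.

```bash
python3 -c "
from h import *
goal(.504,.37,.102,84.7)
im,W=cloud('side');im2,W2=cloud('top')
cv2.imwrite('pics/a2.png',np.hstack([cv2.resize(im[60:180,130:290],(400,300),interpolation=2),cv2.resize(im2[160:280,60:220],(400,300),interpolation=2)])[...,::-1])"
```

```text
shift [-0.002  0.022  0.013] turn 0.001 alt -3.999 j6 2.2 now [0.5044 0.3722 0.1033] toolY -95.2 t 5.775 open -0.0001 F [-0.5 -1.   0.4]
```

View pics/a2.png

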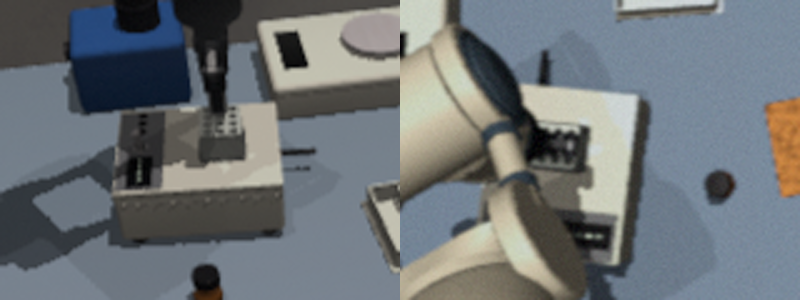

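```bash
python3 -c "
from h import *
print([np.round(w2px('side',(.5044,.372,z))) for z in (.092,.103,.12,.13)])
im,W=cloud('side')
for r in range(90,124,3): print(r,[W[r,c].round(3).tolist() for c in (213,217,220)])
print(rect(W[pick(W,np.array([.44,.31]),np.array([.57,.43]),.116,.13)][:,:2]))
"
```

```text
[array([116., 218.]), array([113., 218.]), array([108., 218.]), array([105., 217.])]
90 [[0.494, 0.312, 0.22], [0.505, 0.309, 0.22], [0.535, 0.66, 0.001]]
93 [[0.494, 0.326, 0.202], [0.505, 0.33, 0.198], [0.532, 0.636, 0.004]]
96 [[0.494, 0.343, 0.181], [0.506, 0.359, 0.17], [0.53, 0.614, 0.005]]
99 [[0.494, 0.368, 0.156], [0.505, 0.359, 0.159], [0.515, 0.377, 0.147]]
102 [[0.493, 0.365, 0.147], [0.504, 0.363, 0.147], [0.513, 0.365, 0.144]]
105 [[0.492, 0.381, 0.126], [0.503, 0.364, 0.136], [0.513, 0.382, 0.122]]
108 [[0.491, 0.371, 0.122], [0.503, 0.368, 0.123], [0.512, 0.366, 0.123]]
111 [[0.489, 0.354, 0.124], [0.501, 0.353, 0.123], [0.51, 0.351, 0.123]]
114 [[0.488, 0.341, 0.122], [0.499, 0.339, 0.122], [0.508, 0.341, 0.119]]
117 [[0.487, 0.341, 0.111], [0.499, 0.343, 0.108], [0.507, 0.337, 0.111]]
120 [[0.486, 0.34, 0.102], [0.497, 0.34, 0.1], [0.506, 0.341, 0.098]]
123 [[0.485, 0.343, 0.089], [0.496, 0.339, 0.089], [0.506, 0.342, 0.086]]
c=(503.7,371.7) size=(68.9,49.9) ang of w=84.9 n=209
```

```bash
python3 -m inch '[[[1,0,0,-0.3,0],[1,0,0,-0.5,0],[1,0,0,-0.5,0]]]'|head -2
cat > tip.py <<'E'
from h import *
p=sense()["tcp_pos"];print(p,sense()["opening"])
for c in("side","top"):
    im,W=cloud(c)
    P=W[pick(W,p[:2]-.065,p[:2]+.065,p[2]-.045,p[2]+.06)]
    print(c,len(P),"min z rel tcp",np.sort(P[:,2])[:12].round(3)-p[2].round(3)); 
    Q=P[P[:,2]<P[:,2].min()+.02];print(" mean rel",(Q.mean(0)-p).round(3))
E
python3 tip.py
python3 -m inch '[[[-1,0,0,0,0],[-1,0,0,0,0],[-1,0,0,0,0],[-1,0,0,0,0],[-1,0,0,0,0]]]'|head -2
python3 tip.py
```

```text
time_s: 6.3
tcp_pos: [0.5052, 0.3726, 0.1547]
[0.50517531 0.37260694 0.15465548] 3.0376574991042072e-05
side 336 min z rel tcp [-0.045 -0.045 -0.045 -0.045 -0.044 -0.044 -0.044 -0.044 -0.044 -0.044
 -0.043 -0.043]
 mean rel [-0.002 -0.008 -0.034]
top 199 min z rel tcp [-0.045 -0.045 -0.045 -0.045 -0.045 -0.044 -0.044 -0.044 -0.044 -0.043
 -0.043 -0.043]
 mean rel [-0.004 -0.011 -0.035]
time_s: 7.02
tcp_pos: [0.5044, 0.3722, 0.1532]
[0.50439874 0.37215077 0.1532443 ] 0.08516988452479102
side 319 min z rel tcp [-0.045 -0.045 -0.045 -0.044 -0.044 -0.044 -0.044 -0.044 -0.044 -0.043
 -0.043 -0.043]
 mean rel [-0.002 -0.008 -0.033]
top 124 min z rel tcp [-0.044 -0.044 -0.044 -0.043 -0.042 -0.042 -0.042 -0.041 -0.04  -0.04
 -0.038 -0.038]
 mean rel [-0.008 -0.007 -0.033]
```

```bash
cat > tip.py <<'E'
from h import *
p=sense()["tcp_pos"];print(p,sense()["opening"])
import sys
zf=float(sys.argv[1])
for c in("side","top"):
    im,W=cloud(c)
    P=W[pick(W,p[:2]-.065,p[:2]+.065,zf,p[2]+.06)]
    for a in np.arange(zf,p[2]+.06,.008):
        Q=P[(P[:,2]>=a)&(P[:,2]<a+.008)]
        if len(Q): print(c,round(a-p[2],3),len(Q),"y",(Q[:,1].min()-p[1]).round(3),(Q[:,1].max()-p[1]).round(3),"x",(Q[:,0].mean()-p[0]).round(3))
E
python3 tip.py .127
```

```text
[0.50439837 0.37212225 0.1532854 ] 0.08564651348023462
side 0.038 6 y -0.049 0.046 x -0.002
side 0.046 24 y -0.056 0.047 x -0.003
side 0.054 14 y -0.057 -0.046 x -0.004
top -0.026 2 y -0.013 0.024 x -0.023
```

Fingertips are really about 36 mm higher than reported: open, they stand at TCP +38 mm. I'll correct for that and grip again.

```bash
python3 -m inch '[[[-1,0,0.01,0.3,0],[-1,0,0.01,0.5,0],[-1,0,0.01,0.7,0],[-1,0,0.01,0.8,0],[-1,0,0.01,0.9,0],[-1,0,0.01,0.9,0]]]'
python3 -m inch '[[[1,0,0,0,0],[1,0,0,0,0],[1,0,0,0,0],[1,0,0,0,0]]]'
python3 tip.py .086
```

```text
time_s: 7.98
tcp_pos: [0.5041, 0.371, 0.0629]
orientation: [0.0, 0.999, -0.046, -0.0]
wrist_force: [0.3, -0.1, -0.3]
opening: 0.0852
grasp_force: 0.0
time_s: 8.48
tcp_pos: [0.5047, 0.3712, 0.0642]
orientation: [-0.0, 0.999, -0.046, 0.001]
wrist_force: [-1.3, -2.0, 7.2]
opening: 0.0611
grasp_force: 66.2
[0.5046555  0.37124694 0.0642419 ] 0.061128937590843216
side 0.022 705 y -0.065 0.065 x -0.0
side 0.03 28 y -0.035 0.017 x -0.001
side 0.038 32 y -0.04 0.0 x -0.005
side 0.046 46 y -0.045 0.028 x 0.001
side 0.054 94 y -0.043 0.034 x -0.001
top 0.022 335 y -0.065 0.023 x 0.006
top 0.03 10 y -0.033 -0.001 x -0.008
top 0.038 11 y -0.033 -0.001 x -0.007
top 0.046 13 y -0.034 -0.007 x -0.011
top 0.054 45 y -0.033 0.004 x -0.004
```

```bash
python3 -m inch '[[[1,0,0,-0.1,0],[1,0,0,-0.2,0],[1,0,0,-0.4,0],[1,0,0,-0.7,0],[1,0,0,-0.7,0]]]'
python3 -c "
from h import *
goal(.514,.078,.13,84.7)"
```

```text
time_s: 9.2
tcp_pos: [0.5056, 0.372, 0.136]
orientation: [-0.001, 0.999, -0.046, 0.002]
wrist_force: [-0.5, -0.5, -4.5]
opening: 0.0611
grasp_force: 66.2
shift [0.352 2.92  0.053] turn 0.002 alt -3.998 j6 2.2 now [0.5056 0.372  0.136 ] toolY -95.2 t 9.2 open 0.0611 F [-0.5 -0.5 -4.5]
```

```bash
python3 -m inch '[[[1,0.05,0.3,0,0],[1,0.1,0.7,0,0],[1,0.12,1,0,0]]]' >/dev/null
python3 -m inch '[[[1,0.05,0.5,0,0],[1,0.12,1,0,0]]]' >/dev/null
python3 -m inch '[[[1,0.05,0.5,0.2,0],[1,0.1,0.8,0.4,0],[1,0.11,0.92,0.6,0],[1,0.11,0.92,0.7,0],[1,0.11,0.92,0.8,0]]]'
python3 -c "
from h import *
goal(.514,.078,-.003,84.7)"
```

```text
time_s: 10.45
tcp_pos: [0.5125, 0.0777, 0.0528]
orientation: [-0.0, 0.999, -0.046, 0.0]
wrist_force: [-0.3, -0.1, -3.6]
opening: 0.0609
grasp_force: 66.3
shift [ 0.014 -0.004  0.558] turn 0.002 alt -3.998 j6 1.7 now [0.5125 0.0777 0.0528] toolY -95.2 t 10.45 open 0.0609 F [-0.3 -0.1 -3.6]
```

```bash
python3 -m inch '[[[1,0,0,0.2,0],[1,0,0,0.35,0],[1,0,0,0.42,0],[1,0,0,0.46,0],[1,0,0,0.49,0],[1,0,0,0.51,0],[1,0,0,0.51,0]]]'
python3 -m inch '[[[1,0,0,0.015,0],[1,0,0,0.03,0],[1,0,0,0.03,0]]]'
```

```text
time_s: 11.32
tcp_pos: [0.5126, 0.0771, 0.0024]
orientation: [-0.0, 0.999, -0.046, 0.0]
wrist_force: [-0.4, -0.1, -3.1]
opening: 0.0608
grasp_force: 66.3
time_s: 11.7
tcp_pos: [0.5125, 0.0771, -0.0008]
orientation: [0.0, 0.999, -0.046, -0.0]
wrist_force: [-0.1, 1.2, -3.4]
opening: 0.0607
grasp_force: 66.3
```

```bash
python3 -m inch '[[[1,0,0,0.015,0],[1,0,0,0.015,0]]]'|tail -3
python3 -m inch '[[[1,0,0,0.015,0],[1,0,0,0.015,0]]]'|tail -3
python3 -m inch '[[[1,0,0,0.015,0],[1,0,0,0.015,0]]]'
```

```text
wrist_force: [-0.6, 0.1, -3.5]
opening: 0.061
grasp_force: 66.3
wrist_force: [-0.7, 0.4, -3.4]
opening: 0.061
grasp_force: 66.6
time_s: 12.45
tcp_pos: [0.5126, 0.0772, -0.0038]
orientation: [-0.0, 0.999, -0.046, 0.0]
wrist_force: [-8.0, 0.0, 33.8]
opening: 0.0609
grasp_force: 70.8
```

```bash
python3 -m inch '[[[1,0,0,-0.01,0],[-1,0,0,-0.01,0],[-1,0,0,-0.01,0],[-1,0,0,-0.01,0],[-1,0,0,-0.1,0],[-1,0,0,-0.4,0],[-1,0,0,-0.8,0],[-1,0,0,-1,0],[-1,0,0,-1,0]]]'
python3 -c "
from h import *
for c in ('top','side'):
  im,W=cloud(c)
  print(c,rect(W[pick(W,np.array([.46,.03]),np.array([.57,.13]),.048,.06)][:,:2]))
  print('b6',rect(W[pick(W,np.array([.52,-.12]),np.array([.64,-.01]),.042,.06)][:,:2]))
cv2.imwrite('pics/b.png',np.hstack([cv2.resize(im[170:290,190:350],(400,300),interpolation=2)])[...,::-1])
a=np.radians(25);k=np.array([.579,-.067]);e=k+.065*np.array([np.cos(a),np.sin(a)])
print(e)
goal(*e,.1,115);goal(*e,.1,25)
"
```

```text
time_s: 13.58
tcp_pos: [0.5135, 0.0772, 0.0965]
orientation: [-0.0, 0.999, -0.046, 0.002]
wrist_force: [0.1, -0.0, -0.1]
opening: 0.0852
grasp_force: 0.0
top c=(0.0,0.0) size=(0.0,0.0) ang of w=0.0 n=0
b6 c=(579.6,-67.5) size=(48.5,63.4) ang of w=26.8 n=288
side c=(511.9,77.4) size=(65.6,49.8) ang of w=84.5 n=330
b6 c=(578.6,-65.7) size=(49.4,64.4) ang of w=25.0 n=458
[ 0.63791001 -0.03952981]
shift [ 1.357  1.047 -0.054] turn -0.672 alt 3.328 j6 1.7 now [0.5123 0.0771 0.0946] toolY -95.2 t 13.675 open 0.0853 F [-0.5 -0.5 -0.8]
shift [ 1.357  1.047 -0.054] turn 1.328 alt -2.672 j6 1.7 now [0.5123 0.0771 0.0946] toolY -95.2 t 13.675 open 0.0853 F [-0.5 -0.5 -0.8]
```

View pics/b.png

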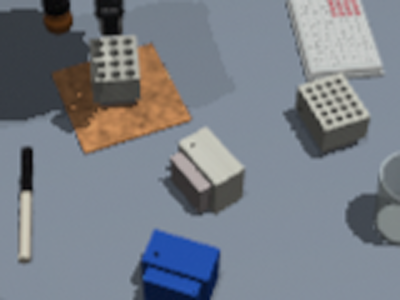

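Block12 stands wells up on the mat. Next I'll go behind block6 with shut fingers, to tip it over its foot edge.

```bash
python3 -m inch '[[[1,0.4,0.4,0,-0.2],[1,0.7,0.7,0,-0.4],[1,0.9,0.9,0,-0.67],[1,0.9,0.9,0,-0.67]]]'
python3 -c "
from h import *
a=np.radians(25.5);k=np.array([.579,-.067]);e=k+.055*np.array([np.cos(a),np.sin(a)])
goal(*e,.019,115.5)"
```

```text
time_s: 14.18
tcp_pos: [0.5944, -0.0221, 0.0935]
orientation: [-0.0, 0.976, 0.216, -0.001]
wrist_force: [0.4, -0.5, -0.0]
opening: 0.0124
grasp_force: 0.0
shift [0.222 0.337 0.744] turn -0.012 alt 3.988 j6 1.0 now [ 0.5944 -0.0221  0.0935] toolY -65.0 t 14.175 open 0.0124 F [ 0.4 -0.5 -0. ]
```

```bash
python3 -m inch '[[[1,0.22,0.34,0,-0.01],[1,0.22,0.34,0.3,-0.01],[1,0.22,0.34,0.6,-0.01],[1,0.22,0.34,0.74,-0.01],[1,0.22,0.34,0.74,-0.01]]]'
python3 tip.py .01
python3 -m inch '[[[1,-0.1,0,0,0],[1,-0.2,0,0,0],[1,-0.2,0,0,0]]]'
```

```text
time_s: 14.8
tcp_pos: [0.6272, -0.0417, 0.0199]
orientation: [-0.0, 0.976, 0.219, -0.001]
wrist_force: [-0.0, 0.3, 0.4]
opening: -0.0002
grasp_force: 0.0
[ 0.62721752 -0.04168236  0.01987276] -0.0001971647484795753
side -0.01 37 y -0.057 -0.042 x -0.042
side -0.002 40 y -0.057 -0.043 x -0.041
side 0.006 37 y -0.057 -0.043 x -0.04
side 0.014 37 y -0.056 0.049 x -0.04
side 0.022 128 y -0.056 0.045 x -0.047
side 0.03 279 y -0.054 0.01 x -0.041
side 0.038 23 y -0.015 0.01 x -0.005
side 0.046 19 y -0.014 0.011 x -0.006
side 0.054 16 y -0.016 0.009 x -0.006
top 0.006 2 y -0.058 -0.055 x -0.045
top 0.014 2 y -0.057 -0.051 x -0.053
top 0.022 75 y -0.057 0.008 x -0.037
top 0.03 88 y -0.056 0.008 x -0.037
top 0.038 1 y -0.032 -0.032 x -0.024
time_s: 15.28
tcp_pos: [0.6095, -0.0513, 0.0213]
orientation: [0.0, 0.976, 0.219, 0.0]
wrist_force: [2.0, 0.1, 0.6]
opening: 0.0001
grasp_force: 0.0
```

```bash
cat > look.py <<'E'
from h import *
import sys
im,W=cloud('side');im2,W2=cloud('top')
P=W[pick(W,np.array([.48,-.16]),np.array([.66,0.0]),.0,.09)]
s=sense();print(s["tcp_pos"].round(4),np.round(s["wrist_force"],1),"t",s["time_s"])
cv2.imwrite(sys.argv[1],np.hstack([cv2.resize(im[190:280,220:340],(400,300),interpolation=2),cv2.resize(im2[150:240,220:340],(400,300),interpolation=2)])[...,::-1])
E
python3 -m inch '[[[1,-0.05,0,0,0],[1,-0.1,0,0,0],[1,-0.15,0,0,0],[1,-0.2,0,0,0],[1,-0.2,0,0,0]]]'
python3 look.py pics/c.png
```

```text
time_s: 15.9
tcp_pos: [0.5987, -0.0582, 0.0256]
orientation: [0.001, 0.976, 0.219, 0.007]
wrist_force: [11.4, 24.9, 54.5]
opening: -0.0001
grasp_force: 26.7
[ 0.5988 -0.0581  0.0256] [12.  23.6 55.1] t 16.0
```

View pics/c.png

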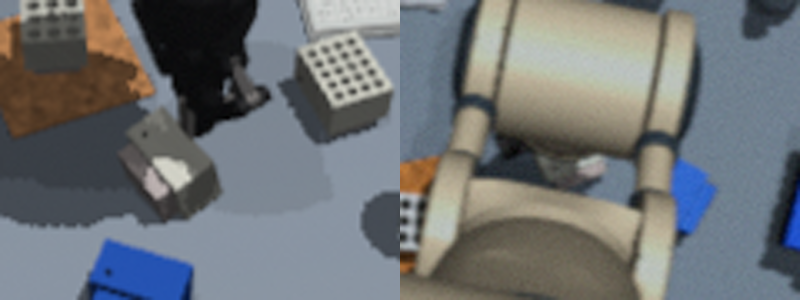

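```bash
python3 -m inch '[[[1,0,0,-0.05,0],[1,0,0,-0.08,0],[1,0,0,-0.08,0]]]'
python3 look.py pics/c2.png
python3 - <<'E'
from h import *
im,W=cloud('side')
# project block silhouette points: normals via depth plane fit around block
n=np.cross(np.roll(W,-1,1)-W,np.roll(W,-1,0)-W);n/=np.linalg.norm(n,axis=-1,keepdims=True)
m=pick(W,np.array([.5,-.14]),np.array([.62,-.0]),.012,.075)
for r in range(218,262,4): print(r,[(c,(W[r,c]*1000).round().astype(int).tolist()) for c in range(254,292,6) if np.isfinite(W[r,c]).all()])
E
```

```text
time_s: 16.38
tcp_pos: [0.5925, -0.0594, 0.0292]
orientation: [0.0, 0.976, 0.22, 0.0]
wrist_force: [2.2, 2.6, 7.9]
opening: 0.0002
grasp_force: 3.9
[ 0.5927 -0.0595  0.0291] [2.6 2.5 9.1] t 16.475
218 [(254, [551, 20, 9]), (260, [567, 20, 6]), (266, [584, 21, 1]), (272, [581, -59, 99]), (278, [591, -75, 116]), (284, [605, -77, 116]), (290, [609, -108, 152])]
222 [(254, [550, 13, 2]), (260, [566, 11, 1]), (266, [572, -37, 59]), (272, [581, -63, 89]), (278, [590, -84, 113]), (284, [599, -101, 132]), (290, [607, -118, 151])]
226 [(254, [548, 1, 1]), (260, [556, -41, 52]), (266, [570, -46, 55]), (272, [581, -61, 71]), (278, [592, -74, 85]), (284, [624, -14, 1]), (290, [639, -19, 4])]
230 [(254, [545, -13, 3]), (260, [553, -55, 55]), (266, [567, -58, 56]), (272, [581, -65, 61]), (278, [606, -24, 2]), (284, [621, -29, 4]), (290, [635, -32, 5])]
234 [(254, [543, -24, 0]), (260, [552, -64, 51]), (266, [566, -67, 52]), (272, [579, -74, 58]), (278, [603, -37, 2]), (284, [618, -40, 2]), (290, [633, -43, 2])]
238 [(254, [537, -62, 36]), (260, [551, -68, 41]), (266, [563, -79, 52]), (272, [577, -
[... 193 characters left out ...]
), (284, [612, -64, 3]), (290, [627, -68, 3])]
246 [(254, [537, -60, 0]), (260, [551, -67, 5]), (266, [560, -94, 42]), (272, [573, -102, 49]), (278, [589, -95, 35]), (284, [606, -87, 19]), (290, [625, -78, 1])]
250 [(254, [535, -73, 1]), (260, [549, -75, 1]), (266, [559, -102, 37]), (272, [573, -103, 34]), (278, [590, -94, 16]), (284, [607, -88, 3]), (290, [621, -91, 3])]
254 [(254, [533, -84, 1]), (260, [547, -87, 1]), (266, [561, -91, 3]), (272, [576, -93, 2]), (278, [590, -96, 2]), (284, [604, -100, 4]), (290, [618, -102, 4])]
258 [(254, [530, -97, 4]), (260, [545, -99, 3]), (266, [559, -103, 4]), (272, [574, -102, -1]), (278, [588, -106, 1]), (284, [602, -109, 1]), (290, [616, -114, 4])]
```

View pics/c2.png

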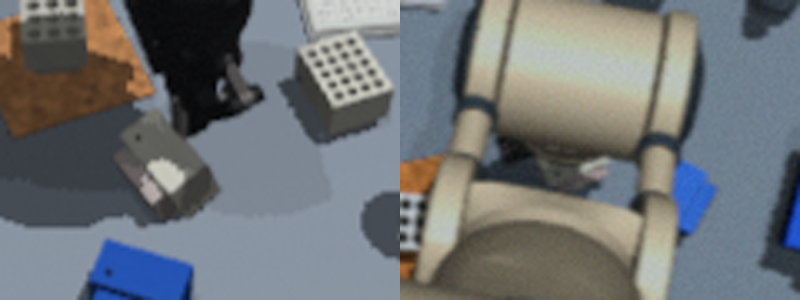

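The block slid instead of tipping, so bench friction is low. New plan: grip lightly near the wells end at mid-height, lift, and let gravity swing the foot down. First I'll re-measure and test how grip force depends on closure.

```bash
python3 -m inch '[[[1,0,0,-0.3,0],[1,0,0,-0.7,0],[-1,0.4,0,-1,0],[-1,0.8,0,-1,0],[-1,0.8,0,-1,0]]]'
cat > b6.py <<'E'
from h import *
for c in ("top","side"):
    im,W=cloud(c)
    P=W[pick(W,np.array([.48,-.16]),np.array([.64,-.005]),.0475,.058)]
    if len(P)<30: print(c,len(P));continue
    print(c,"body top",rect(P[:,:2]),"z",np.median(P[:,2]).round(4))
    print("   all",rect(W[pick(W,np.array([.48,-.16]),np.array([.64,-.005]),.041,.058)][:,:2]))
goal(.56,-.07,.1,115)
E
python3 b6.py
```

```text
time_s: 17.15
tcp_pos: [0.6661, -0.0242, 0.1284]
orientation: [0.0, 0.975, 0.22, 0.0]
wrist_force: [-0.3, 0.3, -0.2]
opening: 0.0545
grasp_force: 0.0
top body top c=(566.5,-116.9) size=(138.7,40.2) ang of w=47.5 n=105 z 0.0507
   all c=(565.5,-117.8) size=(140.9,41.1) ang of w=47.0 n=120
side body top c=(566.9,-103.6) size=(151.9,67.4) ang of w=65.3 n=476 z 0.0518
   all c=(566.8,-102.7) size=(151.0,71.7) ang of w=67.3 n=610
shift [-1.128 -0.039  0.28 ] turn 0.009 alt -3.991 j6 1.0 now [ 0.6636 -0.0251  0.1278] toolY -64.6 t 17.25 open 0.0686 F [ 0.1 -0.2 -0.3]
```

```bash
cat > b6.py <<'E'
from h import *
for c in ("top","side"):
    im,W=cloud(c); S=cv2.cvtColor(im,cv2.COLOR_RGB2HSV)[...,1]
    lo,hi=np.array([.48,-.16]),np.array([.64,-.005])
    P=W[pick(W,lo,hi,.0485,.058)&(S<110)]
    if len(P)<30: print(c,len(P));continue
    print(c,"body top",rect(P[:,:2]),"z",np.median(P[:,2]).round(4))
    print("   all",rect(W[pick(W,lo,hi,.040,.058)&(S<110)][:,:2]))
goal(.56,-.07,.1,115)
E
python3 b6.py
```

```text
top body top c=(601.3,-70.6) size=(30.8,18.9) ang of w=89.7 n=40 z 0.052
   all c=(601.4,-69.3) size=(33.8,18.9) ang of w=89.2 n=51
side body top c=(568.2,-101.1) size=(142.9,67.5) ang of w=65.7 n=331 z 0.0519
   all c=(568.0,-100.1) size=(142.0,71.7) ang of w=67.7 n=490
shift [-1.123 -0.039  0.283] turn 0.008 alt -3.992 j6 1.0 now [ 0.6632 -0.0255  0.1281] toolY -64.7 t 17.35 open 0.0823 F [-0.5  0.5 -0.4]
```

```bash
cat > b6.py <<'E'
from h import *
for c in ("side","top"):
    im,W=cloud(c); i=im.astype(int)
    lo,hi=np.array([.48,-.16]),np.array([.62,-.005])
    for a in (.047,.038):
        m=(pick(W,lo,hi,a,.06)&(i[...,2]-i[...,0]<30)).astype(np.uint8)
        n,l,s,_=cv2.connectedComponentsWithStats(m,connectivity=4)
        k=1+np.argmax(s[1:,4]); P=W[l==k]
        print(c,a,rect(P[:,:2]),"z",np.median(P[:,2]).round(4))
goal(.56,-.07,.1,115)
E
python3 b6.py
```

```text
side 0.047 c=(583.8,-63.4) size=(36.8,63.5) ang of w=24.6 n=335 z 0.0519
side 0.038 c=(578.5,-66.1) size=(48.7,63.9) ang of w=24.6 n=491 z 0.051
top 0.047 c=(601.2,-69.1) size=(19.2,33.8) ang of w=0.3 n=49 z 0.0504
top 0.038 c=(601.2,-69.1) size=(19.2,33.8) ang of w=0.3 n=52 z 0.0503
shift [-1.126 -0.041  0.286] turn 0.007 alt -3.993 j6 1.0 now [ 0.6635 -0.0255  0.1285] toolY -64.7 t 17.45 open 0.0856 F [ 0.5  1.  -0.1]
```

The block is unmoved: the fingertips rode over its top edge because they were too high. I'll retry lower.

```bash
python3 -m inch '[[[1,-0.38,-0.02,0.3,0],[1,-0.38,-0.02,0.6,0],[1,-0.38,-0.02,0.9,0],[1,-0.38,-0.02,1,0],[1,-0.38,-0.02,1,0]]]'
python3 -m inch '[[[1,0,0,0.18,0],[1,-0.1,0,0.18,0],[1,-0.15,0,0.18,0],[1,-0.2,0,0.18,0],[1,-0.25,0,0.17,0],[1,-0.3,0,0.16,0],[1,-0.3,0,0.16,0]]]'
python3 b6.py
```

```text
time_s: 18.08
tcp_pos: [0.6289, -0.0397, 0.0288]
orientation: [-0.0, 0.976, 0.219, -0.0]
wrist_force: [-0.0, 0.1, 0.3]
opening: 0.0003
grasp_force: 0.0
time_s: 18.95
tcp_pos: [0.6017, -0.0526, 0.013]
orientation: [0.0, 0.976, 0.219, -0.0]
wrist_force: [0.6, 0.2, 0.2]
opening: 0.0004
grasp_force: 0.2
side 0.047 c=(583.3,-63.7) size=(52.9,63.8) ang of w=25.4 n=370 z 0.0541
side 0.038 c=(577.9,-66.3) size=(65.0,63.8) ang of w=25.4 n=515 z 0.0524
top 0.047 c=(565.4,-72.5) size=(23.9,65.3) ang of w=7.4 n=105 z 0.0522
top 0.038 c=(564.3,-72.6) size=(26.1,65.3) ang of w=7.4 n=149 z 0.0495
shift [-0.455 -0.022 -0.872] turn 0.008 alt -3.992 j6 0.94 now [ 0.602  -0.0525  0.0128] toolY -64.6 t 19.05 open 0.0003 F [1.5 1.1 0.2]
```

```bash
python3 -m inch '[[[1,-0.04,0,0,0],[1,-0.08,0,-0.01,0],[1,-0.12,0,-0.02,0],[1,-0.12,0,-0.02,0]]]'
python3 look.py pics/d.png
```

```text
time_s: 19.55
tcp_pos: [0.5922, -0.0576, 0.0157]
orientation: [0.0, 0.976, 0.219, 0.001]
wrist_force: [3.5, 4.5, 7.6]
opening: -0.0003
grasp_force: 4.2
[ 0.5923 -0.0575  0.0156] [3.8 4.1 8.1] t 19.65
```

View pics/d.png

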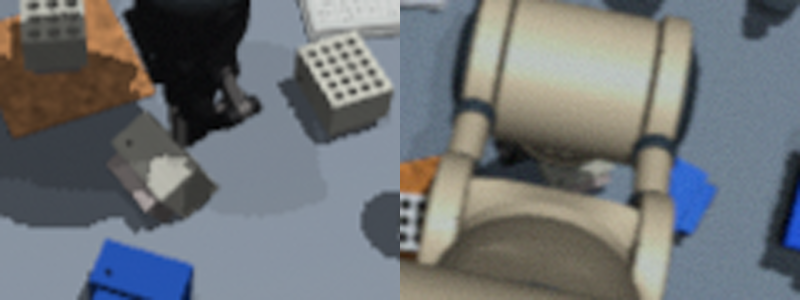

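It is tipping: the foot's edge is on the bench and the block leans about 20°. I'll follow the arc up and over.

```bash
python3 -m inch '[[[1,-0.05,0,-0.04,0],[1,-0.1,0,-0.07,0],[1,-0.15,0,-0.1,0],[1,-0.2,0,-0.11,0],[1,-0.2,0,-0.11,0]]]'
python3 b6.py
python3 -m inch '[[[1,-0.05,0,-0.02,0],[1,-0.1,0,-0.03,0],[1,-0.15,0,-0.03,0],[1,-0.2,0,-0.03,0],[1,-0.2,0,-0.03,0]]]'
python3 look.py pics/e.png; python3 b6.py
```

```text
time_s: 20.27
tcp_pos: [0.5728, -0.0663, 0.0259]
orientation: [-0.0, 0.976, 0.219, -0.0]
wrist_force: [0.3, 0.6, 2.0]
opening: -0.0002
grasp_force: 0.9
side 0.047 c=(557.1,-76.1) size=(40.7,64.0) ang of w=23.8 n=246 z 0.0529
side 0.038 c=(559.5,-75.1) size=(56.5,64.0) ang of w=23.9 n=373 z 0.0502
top 0.047 c=(535.3,-65.9) size=(8.7,27.7) ang of w=3.7 n=22 z 0.0512
top 0.038 c=(534.0,-78.8) size=(14.7,52.8) ang of w=6.7 n=57 z 0.0453
shift [-0.136 -0.022 -0.742] turn 0.008 alt -3.992 j6 0.91 now [ 0.5732 -0.0662  0.0258] toolY -64.6 t 20.375 open -0.0 F [0.6 0.2 3.5]
time_s: 21.0
tcp_pos: [0.5547, -0.0749, 0.0288]
orientation: [-0.0, 0.976, 0.219, -0.0]
wrist_force: [0.6, 0.8, -0.7]
opening: -0.0001
grasp_force: 0.0
[ 0.5551 -0.0747  0.0288] [-0.7  0.2 -1. ] t 21.1
side 0.047 c=(538.9,-84.3) size=(51.0,63.5) ang of w=25.1 n=283 z 0.0498
side 0.038 c=(538.7,-84.4) size=(51.7,63.4) ang of w=24.7 n=426 z 0.0487
top 0.047 c=(515.4,-88.5) size=(18.4,6.3) ang of w=89.9 n=13 z 0.048
top 0.038 c=(512.9,-81.1) size=(10.8,34.6) ang of w=8.8 n=28 z 0.0481
shift [ 0.063 -0.022 -0.712] turn 0.008 alt -3.992 j6 0.89 now [ 0.5553 -0.0747  0.0288] toolY -64.6 t 21.2 open -0.0002 F [0.3 0.4 0.3]
```

View pics/e.png

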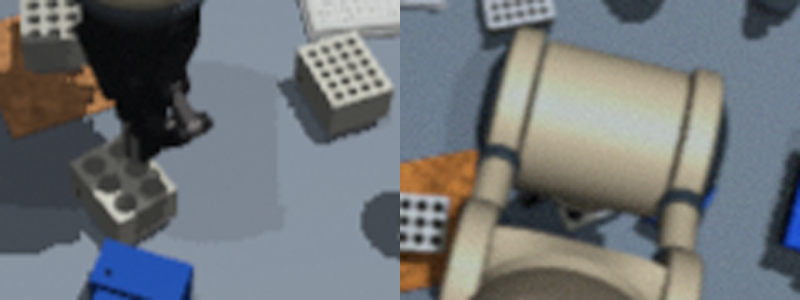

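Block6 now stands wells up at about (0.539, -0.084). I'll lift, open, centre and grip it.

```bash
python3 -m inch '[[[1,0,0,-0.3,0],[1,0,0,-0.6,0],[-1,0,0,-0.6,0],[-1,0,0,-0.6,0],[-1,0,0,-0.6,0],[-1,0,0,-0.6,0],[-1,0,0,-0.6,0]]]'
python3 b6.py
python3 -c "
from h import *
goal(.539,-.0847,-.006,115)"
```

```text
time_s: 22.08
tcp_pos: [0.5549, -0.0747, 0.0884]
orientation: [-0.0, 0.976, 0.22, -0.0]
wrist_force: [-0.8, -0.3, 0.1]
opening: 0.0852
grasp_force: 0.0
side 0.047 c=(538.9,-83.9) size=(51.5,64.6) ang of w=24.9 n=318 z 0.0498
side 0.038 c=(538.9,-84.0) size=(51.6,64.6) ang of w=24.7 n=470 z 0.0489
top 0.047 c=(510.1,-71.0) size=(16.4,7.8) ang of w=75.6 n=13 z 0.0501
top 0.038 c=(518.1,-90.4) size=(11.3,55.0) ang of w=18.4 n=42 z 0.0483
shift [ 0.065 -0.021 -0.114] turn 0.008 alt -3.992 j6 0.89 now [ 0.555  -0.0747  0.0886] toolY -64.6 t 22.175 open 0.0853 F [ 0.4 -0.7  0.5]
shift [-0.187  0.022  0.946] turn 0.008 alt -3.992 j6 0.89 now [ 0.555  -0.0747  0.0886] toolY -64.6 t 22.175 open 0.0853 F [ 0.4 -0.7  0.5]
```

Run:
```python
from h import *
im,W=cloud("side"); i=im.astype(int)
m=pick(W,np.array([.45,-.25]),np.array([.66,-.06]),.008,.07)&(i[...,2]-i[...,0]>40)
P=W[m]; print(rect(P[:,:2]), P.min(0),P.max(0))
a=np.radians(115);u=np.array([np.cos(a),np.sin(a)]);v=np.array([u[1],-u[0]])
Q=P[:,:2]-[.539,-.0843]; s=Q@u; t=Q@v
print("u max",s.max(),"max u where |t|<.013",s[np.abs(t)<.013].max() if (np.abs(t)<.013).any() else None, "t range",t.min(),t.max())
```

```text
c=(532.6,-170.1) size=(49.8,62.4) ang of w=59.8 n=787 [ 0.50085502 -0.20288917  0.00881208] [ 0.57156285 -0.13421356  0.05570306]
u max -0.0367394824307615 max u where |t|<.013 -0.07735108397762742 t range -0.07480584524787358 -0.004338531325501225
```

```bash
python3 -m inch '[[[-1,-0.19,0.02,0,0.01],[-1,-0.19,0.02,0.2,0.01],[-1,-0.19,0.02,0.5,0.01],[-1,-0.19,0.02,0.7,0.01],[-1,-0.19,0.02,0.85,0.01],[-1,-0.19,0.02,0.94,0.01],[-1,-0.19,0.02,0.94,0.01]]]'
python3 -m inch '[[[1,0,0,0,0],[1,0,0,0,0],[1,0,0,0,0],[1,0,0,0,0],[1,0,0,0,0]]]'
python3 -m inch '[[[1,0,0,-0.1,0],[1,0,0,-0.3,0],[1,0,0,-0.6,0],[1,0,0,-1,0]]]'
python3 -m inch '[[[1,0,0,-0.3,0],[1,0,0,-0.5,0],[1,0,0,-0.5,0]]]'
python3 -c "
from h import *
goal(.5045,.3712,.14,84.8)"
```

```text
time_s: 23.1
tcp_pos: [0.5385, -0.0847, -0.0054]
orientation: [-0.0, 0.976, 0.216, -0.0]
wrist_force: [-0.2, 0.7, -0.1]
opening: 0.0853
grasp_force: 0.0
time_s: 23.72
tcp_pos: [0.5392, -0.0848, -0.0043]
orientation: [0.0, 0.976, 0.216, 0.001]
wrist_force: [-2.5, -0.3, 9.9]
opening: 0.0608
grasp_force: 64.7
time_s: 24.22
tcp_pos: [0.5382, -0.0845, 0.0959]
orientation: [-0.0, 0.976, 0.216, -0.0]
wrist_force: [-0.4, 0.9, -2.4]
opening: 0.0605
grasp_force: 66.5
time_s: 24.6
tcp_pos: [0.5395, -0.0848, 0.1465]
orientation: [0.001, 0.976, 0.216, 0.001]
wrist_force: [-0.9, -0.3, -2.9]
opening: 0.0607
grasp_force: 66.8
shift [ 1.604 -4.283  0.06 ] turn 0.669 alt -3.331 j6 0.87 now [ 0.5395 -0.0848  0.1465] toolY -65.1 t 24.6 open 0.0607 F [-0.9 -0.3 -2.9]
```

```bash
python3 -m inch '[[[1,0.1,-0.4,0,0.2],[1,0.25,-0.7,0,0.4],[1,0.37,-1,0,0.67],[1,0.37,-1,0,0.67]]]' >/dev/null
python3 -m inch '[[[1,0,-0.5,0,0],[1,0,-1,0,0]]]' >/dev/null
python3 -m inch '[[[1,0,-0.5,0,0],[1,0,-1,0,0]]]' >/dev/null
python3 -m inch '[[[1,0,-0.5,0,0],[1,0,-0.9,0,0],[1,0,-0.9,0,0]]]' >/dev/null
python3 -c "
from h import *
goal(.5045,.3712,.09,84.8)"
```

```text
shift [-0.569 -0.542  0.537] turn 0.004 alt -3.996 j6 2.08 now [0.5565 0.3123 0.1436] toolY -95.0 t 25.975 open 0.0605 F [ 0.3  0.1 -3.2]
```

```bash
python3 -m inch '[[[1,-0.3,-0.3,0,0],[1,-0.58,-0.54,0.1,0],[1,-0.58,-0.54,0.3,0],[1,-0.58,-0.54,0.4,0],[1,-0.58,-0.54,0.4,0]]]'|head -2
python3 - <<'E'
from h import *
p=sense()["tcp_pos"]
im,W=cloud("side")
zt=p[2]+.005+.048
P=W[pick(W,p[:2]-.045,p[:2]+.045,zt-.006,zt+.006)]
print(rect(P[:,:2]),np.median(P[:,2]),zt)
goal(.5038,.3712,.078,84.8)
E
```

```text
time_s: 26.6
tcp_pos: [0.5039, 0.3683, 0.1039]
c=(503.3,362.8) size=(77.9,49.3) ang of w=84.5 n=136 0.15751512445255852 0.15694657727318778
shift [-0.007 -0.025  0.267] turn -0.002 alt 3.998 j6 2.2 now [0.5042 0.3686 0.1047] toolY -95.3 t 26.65 open 0.0607 F [ 0.7  1.3 -2.6]
```

```bash
python3 -m inch '[[[1,0,-0.025,0.05,0],[1,0,-0.025,0.1,0],[1,0,-0.025,0.15,0],[1,0,-0.025,0.2,0],[1,0,-0.025,0.23,0],[1,0,-0.025,0.23,0]]]'
python3 -m inch '[[[1,0,0,0.02,0],[1,0,0,0.04,0],[1,0,0,0.04,0]]]'
```

```text
time_s: 27.4
tcp_pos: [0.5039, 0.3719, 0.0815]
orientation: [0.0, 0.999, -0.046, -0.0]
wrist_force: [0.4, 0.0, -1.8]
opening: 0.0605
grasp_force: 67.1
time_s: 27.78
tcp_pos: [0.5039, 0.3717, 0.0775]
orientation: [0.0, 0.999, -0.046, -0.0]
wrist_force: [1.0, -3.2, -4.0]
opening: 0.0608
grasp_force: 67.6
```

```bash
python3 -m inch '[[[1,0,0.005,0.02,0],[1,0,0.005,0.04,0],[1,0,0.005,0.04,0]]]'
python3 -m inch '[[[1,0,0,0.02,0],[1,0,0,0.03,0],[1,0,0,0.03,0]]]'
```

```text
time_s: 28.15
tcp_pos: [0.5039, 0.3716, 0.0735]
orientation: [0.0, 0.999, -0.046, -0.0]
wrist_force: [-0.3, -0.1, -2.7]
opening: 0.0611
grasp_force: 67.8
time_s: 28.52
tcp_pos: [0.5039, 0.3715, 0.0707]
orientation: [0.0, 0.999, -0.046, -0.0]
wrist_force: [0.6, -0.3, -2.6]
opening: 0.0607
grasp_force: 67.8
```

It is going in freely.

```bash
python3 -m inch '[[[1,0,0,0.01,0],[1,0,0,0.02,0],[1,0,0,0.02,0]]]'|tail -5
python3 -m inch '[[[1,0,0,0.01,0],[1,0,0,0.015,0],[1,0,0,0.015,0]]]'|tail -5
```

```text
tcp_pos: [0.504, 0.3714, 0.0688]
orientation: [0.0, 0.999, -0.046, -0.0]
wrist_force: [-0.2, -0.9, -2.3]
opening: 0.0607
grasp_force: 67.8
tcp_pos: [0.5041, 0.3715, 0.0687]
orientation: [-0.0, 0.999, -0.046, 0.0]
wrist_force: [-6.7, -4.3, 21.6]
opening: 0.0608
grasp_force: 70.8
```

```bash
python3 -c "
from h import *
goal(.5038,.3712,.067,84.8)"
```

```text
shift [-0.002  0.003  0.017] turn -0.001 alt 3.999 j6 2.2 now [0.5041 0.3715 0.0687] toolY -95.2 t 29.275 open 0.0608 F [-6.7 -4.3 21.6]
```

Seated at the expected height. I'll release, retreat, and check the seat and the lever.

```bash
python3 -m inch '[[[1,0,0,-0.015,0],[-1,0,0,-0.015,0],[-1,0,0,-0.015,0],[-1,0,0,-0.015,0],[-1,0,0,-0.1,0],[-1,0,0,-0.4,0],[-1,0,0,-0.8,0],[-1,0,0,-1,0],[-1,0,0,-1,0]]]'|head -2
python3 - <<'E'
from h import *
im,W=cloud("side")
P=W[pick(W,np.array([.45,.32]),np.array([.56,.42]),.116,.13)]
print("b6",rect(P[:,:2]),np.median(P[:,2]))
print("pred tip px",w2px("side",(.4024,.363,.123)),[(x["location"],x["score"]) for x in pinpoint("side","power_tip")[:2]])
Q=W[pick(W,np.array([.36,.30]),np.array([.44,.46]),.096,.135)]
print(len(Q)); print((Q[np.argsort(-Q[:,2])][:12]*1000).round().astype(int).tolist(), Q.mean(0))
goal(.400,.335,.13,84.8)
E
```

```text
time_s: 30.4
tcp_pos: [0.5048, 0.372, 0.1692]
b6 c=(502.5,371.6) size=(67.8,49.5) ang of w=82.9 n=215 0.12234655614182782
pred tip px (np.float64(112.87385846549367), np.float64(183.55338831140347)) [([110.7, 183.4], 0.41)]
24
[[398, 363, 127], [402, 368, 126], [401, 363, 126], [404, 363, 126], [404, 368, 126], [407, 364, 125], [401, 361, 124], [404, 363, 122], [398, 365, 122], [406, 364, 121], [400, 361, 121], [403, 363, 119]] [0.40333898 0.36662198 0.11520832]
shift [-1.     0.456  0.37 ] turn -0.001 alt 3.999 j6 2.2 now [0.5037 0.3713 0.1669] toolY -95.2 t 30.5 open 0.0853 F [ 0.1  0.5 -0.1]
```

```bash
python3 -m inch '[[[1,-0.5,0.3,0,0],[1,-1,0.46,0,0],[1,-1,0.46,0.2,0],[1,-1,0.46,0.4,0],[1,-1,0.46,0.6,0],[1,-1,0.46,0.85,0],[1,-1,0.46,0.85,0]]]'
python3 -m inch '[[[1,0,-0.1,0,0],[1,0,-0.2,0,0],[1,0,-0.3,0,0],[1,0,-0.38,0,0],[1,0,-0.38,0,0]]]'
python3 -m inch '[[[1,0,0.3,0,0],[1,0,0.3,-0.4,0],[1,0,0.3,-1,0],[1,0,0.3,-1,0],[1,0,0.3,-1,0]]]'
python3 - <<'E'
from h import *
im,W=cloud("side");im2,W2=cloud("top")
Q=W[pick(W,np.array([.36,.30]),np.array([.44,.46]),.1,.132)]
print(len(Q),(Q[np.argsort(-Q[:,2])][:8]*1000).round().astype(int).tolist())
cv2.imwrite('pics/f.png',np.hstack([cv2.resize(im[80:260,130:370],(400,300),interpolation=2),cv2.resize(im2[160:280,80:240],(400,300),interpolation=2)])[...,::-1])
E
```

```text
time_s: 31.38
tcp_pos: [0.3987, 0.3338, 0.0803]
orientation: [0.001, 0.999, -0.046, -0.002]
wrist_force: [-1.5, 0.4, -0.1]
opening: 0.0
grasp_force: 0.0
time_s: 32.0
tcp_pos: [0.4038, 0.3734, 0.0824]
orientation: [-0.0, 0.999, -0.045, 0.0]
wrist_force: [0.6, 0.2, 0.2]
opening: 0.0002
grasp_force: 0.0
time_s: 32.62
tcp_pos: [0.4007, 0.3424, 0.1821]
orientation: [0.0, 0.999, -0.046, -0.0]
wrist_force: [-1.0, 0.3, -0.4]
opening: -0.0002
grasp_force: 0.0
33 [[403, 389, 126], [406, 395, 125], [409, 395, 125], [405, 390, 125], [408, 392, 124], [403, 398, 123], [405, 391, 121], [402, 392, 120]]
```

View pics/f.png

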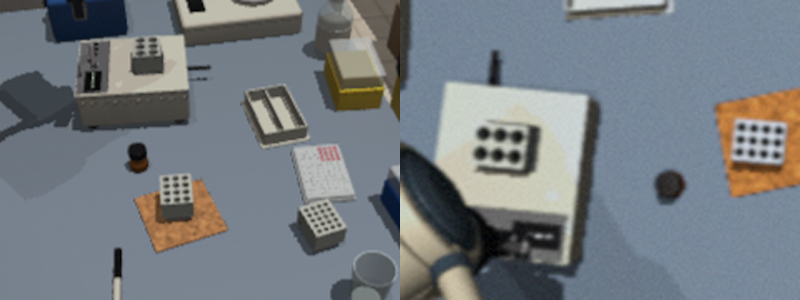

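Block6 is seated in the bay with its wells up. Block12 stands on the mat, and the lever tip has moved to the +y side (on).

```bash
python3 -c "
from bench import *
print(finish_job())"
```

```text
the job is handed in; nothing more can be done
None
```

Job handed in at about 33 s of the 69 s: block12 stands wells up on the mat, block6 is fully seated wells up in the bay, and the toggle is on. I tipped block6 upright on the bench before fitting it; on a first try the fingers rode over its top edge and pressed it with about 60 N.

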